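# Sweep column packing into the catch tray and draw its cover to the click

## Robot

A 6-joint arm with a two-finger parallel gripper is mounted at the origin on the work surface. World frame = base frame: x ahead of the robot, y to its left, z up, the work surface at z = 0. Lengths are in m, angles in rad, forces in N, time in s.
With the tool pointing down it reaches from about 0.25 to 0.775 m from the base axis. Payload 8.9 kg.
Tool frame: the origin (TCP) lies on the centre line of the jaws, within the pads' length; the fingertips stand 8 mm ahead of it and the grasp point (between the pads) lies 11 mm behind it; y points along the fingers, x is the direction in which the jaws open and shut, and the axes are right-handed (so a half turn about y gives the same grasp; the last joint's range is limited). The gripper opens to 85 mm and grips with 20 to 120 N. Pads are 22 mm wide; open, the fingers measure 114 mm over their backs; the gripper's body (76 mm by 85 mm) begins 54 mm behind the grasp point. The pads swing forward as they close: fully open they stand 13 mm farther back than shut.
Start: joints at [1.112, 0.291, -0.153, 1.127, 0, 1.431], TCP at [0.165, 0.498, 0.239] pointing down, gripper open.
Joint ranges: [-2.52, 2.52], [-0.91, 1.74], [-1.3, 1.37], [-1.96, 2.02], [-1.52, 1.47], [-3.14, 3.14]. Speed limits (rad/s): [2.22, 2.22, 2.79, 3.14, 3.14, 3.14].

## Interface

Orientations are given as a unit quaternion [x, y, z, w].
In Python, from rig import r, grab_frame, camera_params gives the robot as it stands. Calls block until the motion is done:
- r.move_ptp(position, orientation): joint-space move of the TCP to a pose.
- r.servo_line(position, rotation=None, speed=0.15): straight line of the TCP; rotation=None keeps the orientation; speed is the mean speed in m/s.
- r.move_j(angles): joint-space move.
- r.grip(opening, force=None): finger opening in m; force is the grip in N (None keeps the last); returns when the fingers have stopped.
- r.sleep(seconds).
- r.inverse_kinematics(position, orientation): joint angles nearest the present ones, or None.
- grab_frame(name): name is "side" or "top" or "wrist"; returns the picture (400x640x3 uint8, blue, green, red); there is no depth.
- camera_params(name): a dict with "mtx" (3x3 intrinsics, pixels), "T" (4x4, takes a point from camera to world coordinates). Camera axes: x right, y up, looking along -z (the intrinsics and any distortion apply to the point x, -y, -z); pixel columns grow to the right and rows downward; lengths in m; the calibration is good to about 2 mm. A picture is of the moment at which its call begins: read the wrist's pose just before it. camera_params takes no time and is no camera call; for the wrist camera it gives the pose at the moment of the call.
A pose or a line that the arm cannot do raises r.IKError and nothing moves.
- r.close_job(): hands the job in, once; it reports no verdict.
Readings, each from a call of its own:
- r.get_time(): time.
- r.get_qpos(): joint angles.
- r.get_joint_velocities(): joint speeds.
- r.get_joint_efforts(): joint torques, N m.
- r.get_tcp_pos(): TCP position.
- r.get_orientation(): TCP orientation.
- r.get_ft_force(): force on the tool from outside, world axes, zero at the start.
- r.get_ft_torque(): the same for the moment, N m.
- r.get_finger_gap(): finger opening in m.
Only numpy, scipy, OpenCV 4.12 (cv2) and the standard library are available. Lean on these libraries where they do the work, as an engineer would, in place of code of your own. Each camera call takes 0.05 s, during which the arm holds its last target.

## Task

Take the scraper and sweep all four white ceramic rings through the open mouth into the catch tray, without touching the rings with the fingers, then stand the scraper back on the bench clear of the tray. Then draw the clear blue cover over the tray by its black handle until you feel the ball drop into its notch, and finish there: holding the handle, cover still, ball seated. Do not knock the bottle, beaker or jar.

Things in the scene. Friction and masses are not known exactly. Their poses are not given: they have to be found in the camera images.
- mouth (a point): Middle of the fixed steel catch tray's open mouth, at bench level: +y into the tray, x across, z up. Inside 160 mm wide, 100 mm deep, no sill (its floor is the bench). Side walls 33 mm high at x = -80 (10 mm thick) and +80 mm (aluminium rail, 22 mm thick) run from y = 0 to 250 mm and carry the cover; back wall y = 100 to 108 mm.
- cover (a joint): Slide of the cover, m: 0 = fully back (tray open), growing as it is drawn along -y of the mouth point; end stop 0.155. Starts at 0 to 0.02. The unseen notch lies from 0.09 to 0.13, new each time. It runs freely with a drag of 1 to 3 N; at the notch the ball drops in and pulls it on with about 4 N, then it sits with 2 mm of play either way, and beyond that it resists, up to about 15 N, before the ball jumps out and it runs free again.
- cover_edge (a point): Middle of the cover's leading edge, at bench level. The cover is a clear blue plate, 166 mm wide (x) and 125 mm long, reaching from this edge along +y; underside 35 mm, top 39 mm above the bench. Axes parallel to the mouth point's; at slide 0 this edge lies 110 mm inside the mouth.
- cover_grip (a point): Point to grip on the cover's black handle: an upright bar 44 mm long (x) and 20 mm thick (y), from 39 to 81 mm above the bench; this point is 66 mm up. Axes parallel to the mouth point's.
- plunger (a joint): How far the spring-loaded ball has sunk, m: 0 on the plain rail, about 0.003 when seated in the notch. It rides in the grey shoe on the cover's rail side (+x); its brass cap, 12 mm across, on top of the shoe sinks with it. Spring about 6 N.
- scraper: Orange scraper standing on the bench, 250 g, with an upright white stem 26 x 26 mm, 10 to 126 mm high. Origin at bench level under the stem; +y forward, x along the blade. Blade 140 mm wide, 30 high, front face 26 mm ahead of the origin; at each end a 6 mm wing reaches on to 50 mm ahead, so it gathers pieces within x = -64 to 64 mm. A foot reaches 24 mm behind.
- scraper_grip (a point): Point on the stem's axis 100 mm above the scraper's underside, a good height to grip. Axes as the scraper's.
- ring0: White ceramic packing ring 1 of 4, standing on end: 26 mm across, 15 mm hole, 22 mm high, 30 g. Origin at the centre of its underside. It starts on the bench before the mouth, at most 50 mm off the tray's middle line and 40 to 155 mm before the mouth.
- ring1: White ceramic packing ring 2 of 4, standing on end: 26 mm across, 15 mm hole, 22 mm high, 30 g. Origin at the centre of its underside. It starts on the bench before the mouth, at most 50 mm off the tray's middle line and 40 to 155 mm before the mouth.
- ring2: White ceramic packing ring 3 of 4, standing on end: 26 mm across, 15 mm hole, 22 mm high, 30 g. Origin at the centre of its underside. It starts on the bench before the mouth, at most 50 mm off the tray's middle line and 40 to 155 mm before the mouth.
- ring3: White ceramic packing ring 4 of 4, standing on end: 26 mm across, 15 mm hole, 22 mm high, 30 g. Origin at the centre of its underside. It starts on the bench before the mouth, at most 50 mm off the tray's middle line and 40 to 155 mm before the mouth.
- amber: Bystander: amber bottle, 64 mm across, 140 mm high. Origin at the centre of its underside.
- beaker: Bystander: glass beaker, 68 mm across, 90 mm high. Origin at the centre of its underside.
- jar: Bystander: glass jar with a red cap, 60 mm across, 80 mm high. Origin at the centre of its underside.

How it is judged:
On the way:
1. all four rings lie inside the tray, swept in with the scraper held in the fingers, while the cover is still back (y of ring0 in the frame of mouth between 0.008 and 0.1 m and x of ring0 in the frame of mouth between -0.08 and 0.08 m and height (world z) of each of ring0, ring1, ring2, ring3 below 0.025 m and y of ring1 in the frame of mouth between 0.008 and 0.1 m and x of ring1 in the frame of mouth between -0.08 and 0.08 m and y of ring2 in the frame of mouth between 0.008 and 0.1 m and x of ring2 in the frame of mouth between -0.08 and 0.08 m and y of ring3 in the frame of mouth between 0.008 and 0.1 m and x of ring3 in the frame of mouth between -0.08 and 0.08 m and contact force between the fingers and scraper above 1 N and value of joint cover below 0.05 m), for 0.1 s.
At the end, for the whole second after the job is handed in: Ball sunk at least 1.5 mm into its notch, cover still and gripped with over 2 N; all ring centres inside the tray walls, 8 mm or more past the mouth; scraper let go, upright on the bench, its origin 50 mm before the mouth or beside the tray (100 mm to -x, 115 mm to +x) (value of joint plunger above 0.0015 m and value of joint cover above 0.08 m and velocity of joint cover between -0.005 and 0.005 m/s and contact force between the fingers and cover above 2 N and contact force between the fingers and scraper below 0.1 N and y of ring0 in the frame of mouth between 0.008 and 0.1 m and x of ring0 in the frame of mouth between -0.08 and 0.08 m and height (world z) of each of ring0, ring1, ring2, ring3 below 0.025 m and y of ring1 in the frame of mouth between 0.008 and 0.1 m and x of ring1 in the frame of mouth between -0.08 and 0.08 m and y of ring2 in the frame of mouth between 0.008 and 0.1 m and x of ring2 in the frame of mouth between -0.08 and 0.08 m and y of ring3 in the frame of mouth between 0.008 and 0.1 m and x of ring3 in the frame of mouth between -0.08 and 0.08 m and angle between scraper's own z axis and vertical below 0.15 rad and height (world z) of scraper below 0.006 m and linear speed of scraper below 0.02 m/s and (y of scraper in the frame of mouth below -0.05 m or x of scraper in the frame of mouth below -0.1 m or x of scraper in the frame of mouth above 0.115 m)); the arm keeps its last pose, push and grip.
It fails at once if the fingers touch a ring (contact force between the fingers and ring0 above 0.3 N or contact force between the fingers and ring1 above 0.3 N or contact force between the fingers and ring2 above 0.3 N or contact force between the fingers and ring3 above 0.3 N).
It fails at once if the amber bottle is moved by more than 20 mm or tipped (distance of amber from where it was at the start of the episode above 0.02 m or angle between amber's own z axis and vertical above 0.2 rad).
It fails at once if the beaker is moved by more than 20 mm or tipped (distance of beaker from where it was at the start of the episode above 0.02 m or angle between beaker's own z axis and vertical above 0.2 rad).
It fails at once if the jar is moved by more than 20 mm or tipped (distance of jar from where it was at the start of the episode above 0.02 m or angle between jar's own z axis and vertical above 0.2 rad).
It also fails if it takes over 58 s, if anything falls off the work surface, if the arm or the gripper's body presses on something with over 40 N, if the wrist force passes 120 N, or if a joint passes its speed limit or range.

## Working session

There is one attempt and no reset: what is moved stays moved. The work goes in short steps, each a Python script; the robot and the scene stay as the last script left them, time stands still between calls to the robot, and variables do not carry over. Pictures are saved under pics/ and viewed, and the job is handed in when it is done.

```bash
ls; mkdir -p pics; python3 - <<'E'
from rig import r, grab_frame, camera_params
import cv2
for n in ["side","top","wrist"]:
    p=camera_params(n); print(n,p["mtx"].round(1).tolist(),p["T"].round(3).tolist(),[k for k in p])
    cv2.imwrite(f"pics/{n}0.png",grab_frame(n))
print(r.get_time(),r.get_orientation(),r.get_tcp_pos(),r.get_ft_force(),r.get_finger_gap())
E
```

```text
pics
side [[376.8, 0.0, 323.6], [0.0, 376.8, 199.7], [0.0, 0.0, 1.0]] [[0.984, 0.113, -0.138, 0.375], [-0.178, 0.658, -0.732, -0.731], [0.008, 0.745, 0.667, 0.771], [0.0, 0.0, 0.0, 1.0]] ['mtx', 'T']
top [[474.4, 0.0, 318.1], [0.0, 474.4, 201.7], [0.0, 0.0, 1.0]] [[-0.002, 0.971, -0.24, 0.256], [-1.0, -0.003, -0.004, 0.051], [-0.005, 0.24, 0.971, 1.178], [0.0, 0.0, 0.0, 1.0]] ['mtx', 'T']
wrist [[275.8, 0.0, 315.0], [0.0, 275.8, 200.3], [0.0, 0.0, 1.0]] [[0.313, -0.9, -0.302, 0.087], [0.95, 0.297, 0.1, 0.523], [-0.0, -0.318, 0.948, 0.373], [0.0, 0.0, 0.0, 1.0]] ['mtx', 'T']
0.15 [ 0.57338941  0.41371476 -0.41432693 -0.5730601 ] [0.16489431 0.49809874 0.23887987] [-0.49912442  0.74514064  0.10438777] 0.08529719218015984
```

View pics/top0.png

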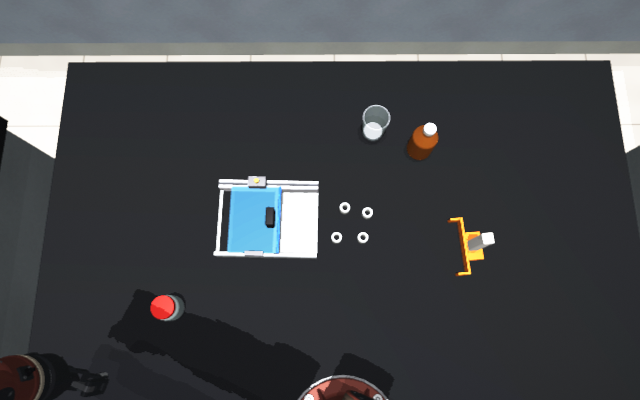

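View pics/side0.png

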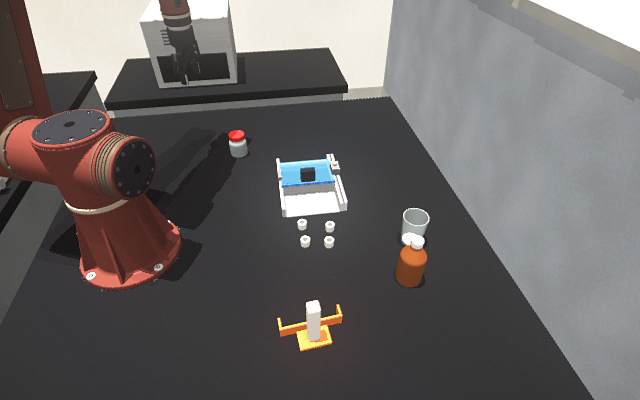

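View pics/wrist0.png

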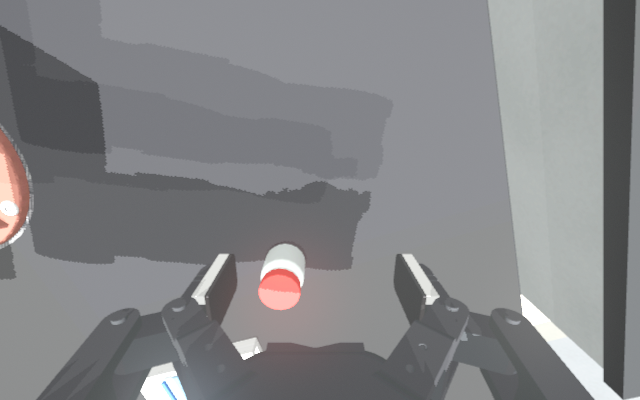

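The top view shows the tray (215–320, 180–258) with its mouth to the right (world −y), the rings near (337–368, 208–238), and the scraper at (473,243) facing the mouth. The beaker is at (373,130), the amber bottle at (420,145) and the jar at (165,307). Next I'll measure them by colour and ray casting.

```bash
cat > h.py <<'E'
from rig import r, grab_frame, camera_params
import cv2, numpy as np
def ray(n,uv,p=None):
    p=p or camera_params(n); K=p["mtx"];T=p["T"]
    d=np.array([(uv[0]-K[0,2])/K[0,0],-(uv[1]-K[1,2])/K[1,1],-1.]); return T[:3,3],T[:3,:3]@d
def onz(n,uv,z,p=None):
    o,d=ray(n,uv,p); return o+d*(z-o[2])/d[2]
def proj(n,P,p=None):
    p=p or camera_params(n);K=p["mtx"];T=p["T"]
    c=T[:3,:3].T@(np.array(P)-T[:3,3]); return np.array([K[0,0]*c[0]/-c[2]+K[0,2],K[1,1]*-c[1]/-c[2]+K[1,2]])
def tri(n1,uv1,n2,uv2):
    o1,d1=ray(n1,uv1);o2,d2=ray(n2,uv2)
    s=np.linalg.lstsq(np.c_[d1,-d2],o2-o1,rcond=None)[0]
    a=o1+s[0]*d1;b=o2+s[1]*d2
    return (a+b)/2,np.linalg.norm(a-b)
E
python3 - <<'E'
from h import *
t=cv2.imread("pics/top0.png"); s=cv2.imread("pics/side0.png")
cv2.imwrite("pics/top0z.png",cv2.resize(t[170:290,205:345],None,fx=5,fy=5,interpolation=cv2.INTER_CUBIC))
cv2.imwrite("pics/top0s.png",cv2.resize(t[190:290,320:510],None,fx=4,fy=4,interpolation=cv2.INTER_CUBIC))
cv2.imwrite("pics/side0z.png",cv2.resize(s[140:370,230:370],None,fx=2.6,fy=2.6,interpolation=cv2.INTER_CUBIC)) 
g=t.astype(int)
def blobs(m,mn=5):
    n,l,st,c=cv2.connectedComponentsWithStats(m.astype(np.uint8)); return [(c[i].round(1).tolist(),st[i].tolist()) for i in range(1,n) if st[i][4]>=mn]
# rings
m=(g.min(2)>110); m[:, :325]=0; m[:,390:]=0; m[:190]=0;m[260:]=0
for c,st in blobs(m): print("ring top",c,st, onz("top",c,0.022).round(4))
gs=s.astype(int); m=(gs.min(2)>110); m[:215]=0;m[252:]=0;m[:,:290]=0;m[:,345:]=0
for c,st in blobs(m): print("ring side",c,st, onz("side",c,0.011).round(4))
h=cv2.cvtColor(t,cv2.COLOR_BGR2HSV)
m=cv2.inRange(h,(10,150,120),(25,255,255))>0; m[:190]=0
for c,st in blobs(m): print("orange",c,st)
m=(g.min(2)>150);m[:,:450]=0;m[:,520:]=0;m[:200]=0
for c,st in blobs(m): print("stem",c,st,onz("top",c,.126).round(4))
E
```

```text
ring top [344.3, 207.2] [339, 202, 12, 12, 92] [ 0.528  -0.0092  0.022 ]
ring top [367.0, 212.2] [362, 207, 11, 12, 91] [ 0.515  -0.0656  0.022 ]
ring top [336.1, 236.9] [331, 232, 11, 11, 88] [0.4529 0.0121 0.022 ]
ring top [362.6, 237.0] [357, 232, 12, 11, 90] [ 0.4524 -0.0531  0.022 ]
ring side [297.1, 215.4] [290, 215, 19, 3, 29] [0.4448 0.0485 0.011 ]
ring side [301.7, 223.9] [297, 218, 10, 13, 101] [0.4532 0.0122 0.011 ]
ring side [329.3, 226.2] [325, 220, 10, 13, 102] [ 0.5282 -0.0099  0.011 ]
ring side [304.8, 240.8] [300, 235, 11, 13, 110] [ 0.4528 -0.0523  0.011 ]
ring side [328.6, 241.4] [324, 236, 11, 12, 111] [ 0.5156 -0.0653  0.011 ]
orange [464.8, 246.0] [448, 217, 36, 59, 376]
orange [477.3, 231.9] [474, 231, 7, 4, 14]
orange [470.6, 236.2] [465, 234, 13, 7, 49]
stem [486.0, 239.6] [472, 232, 23, 18, 180] [ 0.4282 -0.3194  0.126 ]
```

View pics/top0z.png

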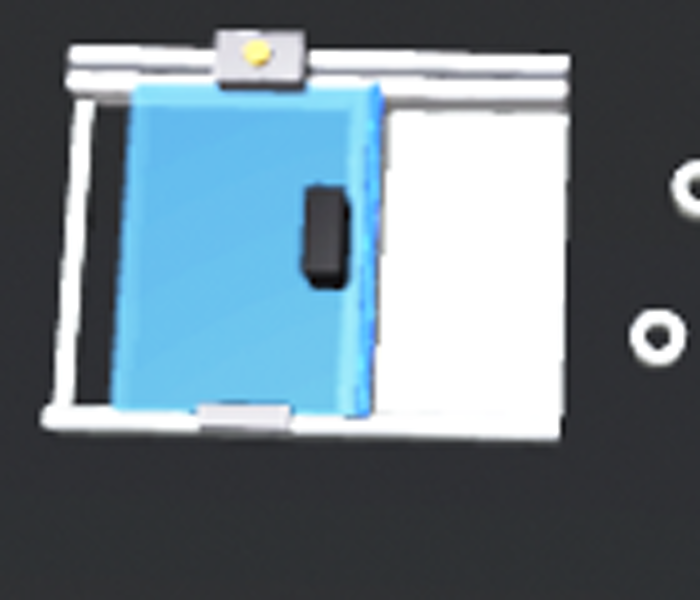

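View pics/top0s.png

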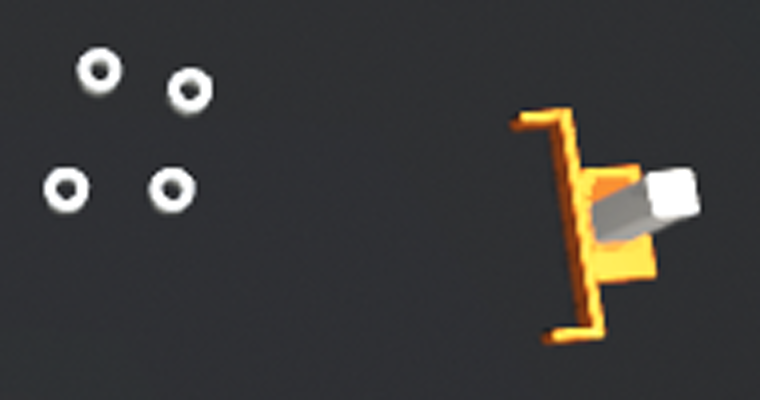

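View pics/side0z.png

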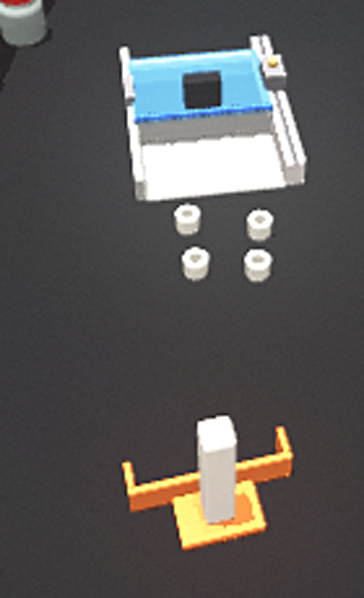

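The rings agree to about 1 mm between the two views: (0.528,−0.009), (0.515,−0.066), (0.453,0.012) and (0.4525,−0.053). The zooms show the tray corners and the scraper edges. Next I'll get the tray, handle and scraper poses from those.

```bash
python3 - <<'E'
from h import *
t=cv2.imread("pics/top0.png"); s=cv2.imread("pics/side0.png")
z=lambda p:((p[0]+.5)/5-.5+205,(p[1]+.5)/5-.5+170)
q=lambda p:((p[0]+.5)/4-.5+320,(p[1]+.5)/4-.5+190)
sd=lambda p:((p[0]+.5)/2.6-.5+230,(p[1]+.5)/2.6-.5+140)
P={}
for k,p,h in [("rail outer back",(70,45),.033),("rail outer front",(570,57),.033),("rail inner back",(66,91),.033),("rail inner front",(569,96),.033),
  ("lowwall outer back",(43,430),.033),("lowwall outer front",(560,438),.033),("floor front rail",(567,108),.0),
  ("backwall outer top rail",(78,100),.033),
  ("cover edge rail",(382,85),.039),("cover edge low",(370,413),.039),("cover rear rail",(134,87),.039),("cover rear low",(114,408),.039),
  ("handle tl",(306,185),.081),("handle tr",(348,187),.081),("handle bl",(302,277),.081),("handle br",(344,277),.081),("cap",(257,53),.045)]:
  print(k,onz("top",z(p),h).round(4))
for k,p,h in [("blade top front +x",(570,110),.03),("blade -x back",(603,336),.03),("wing tip +x",(520,118),.03),("wing tip -x",(549,335),.03),("stem top",(672,195),.126),
  ("foot corner+x",(638,166),.01),("foot corner-x",(656,278),.01)]:
  print(k,onz("top",q(p),h).round(4))
for k,p,h in [("S floor front low",(140,197),0),("S floor front rail",(285,184),0),("S lowwall outer front top",(134,185),.033),("S rail front outer top",(302,158),.033),("S handle top c",(202,73),.081),("S stem top c",(216,423),.126),("S cap",(274,61),.045),("S coveredge low",(135,118),.039),("S coveredge rail",(272,100),.039),("S wing tip -x",(127,464),.03),("S wing tip +x",(285,432),.03)]:
  print(k,onz("side",sd(p),h).round(4))
print("stem tri",tri("top",q((672,195)),"side",sd((216,423))))
print("jar",onz("top",(163,307),.08).round(3),"amber",onz("top",(430,130),.14).round(3),"beaker",onz("top",(376,117),.09).round(3))
E
```

```text
rail outer back [0.6003 0.3069 0.033 ]
rail outer front [0.5932 0.055  0.033 ]
rail inner back [0.5763 0.3077 0.033 ]
rail inner front [0.5729 0.0555 0.033 ]
lowwall outer back [0.406  0.3105 0.033 ]
lowwall outer front [0.4015 0.0602 0.033 ]
floor front rail [0.5756 0.0567 0.    ]
backwall outer top rail [0.5716 0.3015 0.033 ]
cover edge rail [0.5772 0.1487 0.039 ]
cover edge low [0.413  0.1517 0.039 ]
cover rear rail [0.5766 0.2725 0.039 ]
cover rear low [0.4157 0.2754 0.039 ]
handle tl [0.5161 0.1805 0.081 ]
handle tr [0.5151 0.1605 0.081 ]
handle bl [0.4716 0.1812 0.081 ]
handle br [0.4715 0.1615 0.081 ]
cap [0.5923 0.2108 0.045 ]
blade top front +x [ 0.5001 -0.2993  0.03  ]
blade -x back [ 0.3615 -0.3087  0.03  ]
wing tip +x [ 0.4951 -0.2681  0.03  ]
wing tip -x [ 0.3622 -0.2764  0.03  ]
stem top [ 0.431  -0.3233  0.126 ]
foot corner+x [ 0.4685 -0.3451  0.01  ]
foot corner-x [ 0.3987 -0.3503  0.01  ]
S floor front low [0.4067 0.0662 0.    ]
S floor front rail [ 0.572   0.0594 -0.    ]
S lowwall outer front top [0.4008 0.0519 0.033 ]
S rail front outer top [0.5914 0.0639 0.033 ]
S handle top c [0.4952 0.1765 0.081 ]
S stem top c [ 0.4336 -0.3179  0.126 ]
S cap [0.5935 0.2333 0.045 ]
S coveredge low [0.4126 0.1587 0.039 ]
S coveredge rail [0.5772 0.1649 0.039 ]
S wing tip -x [ 0.3626 -0.2825  0.03  ]
S wing tip +x [ 0.4995 -0.2755  0.03  ]
stem tri (array([ 0.43159958, -0.32141959,  0.1311957 ]), np.float64(0.002982286792926801))
jar [0.283 0.408 0.08 ] amber [ 0.685 -0.206  0.14 ] beaker [ 0.741 -0.087  0.09 ]
```

Both views agree within a few mm.
- **Mouth:** about (0.4915, 0.058), yaw −0.02. The outer width measured 192 mm, as it should be.
- **Handle:** about (0.4936, 0.171).
- **Scraper:** origin about (0.431, −0.322), yaw +0.06.

Next I'll check the arm's reach and pick the scraper.

```bash
cat >> h.py <<'E'
from scipy.spatial.transform import Rotation as Ro
M=np.array([.4915,.058]); MY=-0.02
def q(yaw,flip):   # jaws along the y axis of a frame turned by yaw
    x=np.array([-np.sin(yaw),np.cos(yaw),0])*(-1 if flip else 1); y=np.array([0,0,-1.]); return Ro.from_matrix(np.c_[x,y,np.cross(x,y)]).as_quat()
def mp(x,y,z): # mouth frame -> world
    c,s=np.cos(MY),np.sin(MY); return np.array([M[0]+c*x-s*y,M[1]+s*x+c*y,z])
E
python3 - <<'E'
from h import *
T=camera_params("wrist")["T"]; R=Ro.from_quat(r.get_orientation()).as_matrix()
print("toolx",R[:,0].round(2),"toolz",R[:,2].round(2),"cam off in tool",(R.T@(T[:3,3]-r.get_tcp_pos())).round(3))
for f in (0,1):
  for P,y in [((.431,-.322,.25),.06),((.431,-.322,.089),.06),(mp(0,-.2,.089),MY),(mp(0,-.01,.09),MY),(mp(0,.12,.2),MY),(mp(0,.12,.055),MY),(mp(0,-.03,.055),MY)]:
    a=r.inverse_kinematics(np.array(P),q(y,f)); print(f,None if a is None else np.round(a,2))
E
```

```text
toolx [ 0.31  0.95 -0.  ] toolz [-0.95  0.31  0.  ] cam off in tool [-0.    -0.134  0.082]
0 [-0.78  0.31 -0.1   1.16  0.   -0.84]
0 [-0.78  0.45 -0.35  0.78  0.   -0.84]
0 [-0.43  0.4  -0.43  0.74  0.   -0.41]
0 [-0.05  0.37 -0.47  0.73  0.   -0.03]
0 [ 0.21  0.32 -0.22  1.03  0.    0.23]
0 [ 0.21  0.47 -0.42  0.68  0.    0.23]
0 [-0.09  0.42 -0.51  0.64  0.   -0.07]
1 [-0.78  0.31 -0.1   1.16  0.    2.3 ]
1 [-0.78  0.45 -0.35  0.78  0.    2.3 ]
1 [-0.43  0.4  -0.43  0.74  0.    2.73]
1 [-0.05  0.37 -0.47  0.73  0.    3.11]
1 [ 0.21  0.32 -0.22  1.03  0.   -2.92]
1 [ 0.21  0.47 -0.42  0.68  0.   -2.92]
1 [-0.09  0.42 -0.51  0.64  0.    3.07]
```

```bash
python3 - <<'E'
from h import *
r.move_ptp(np.array([.431,-.322,.25]),q(.062,0))
p=camera_params("wrist"); im=grab_frame("wrist"); cv2.imwrite("pics/w1.png",im)
print(r.get_time(),r.get_tcp_pos(),r.get_ft_force())
print("pred stem top",proj("wrist",(.431,-.322,.126),p),"wing tips",proj("wrist",(.4955,-.268,.03),p),proj("wrist",(.362,-.2765,.03),p))
E
```

```text
3.225 [ 0.43135411 -0.32146058  0.25001594] [ 0.10662544 -0.6556681   0.49619263]
pred stem top [314.63286466 195.33771416] wing tips [350.50434444 221.06096017] [355.01296023 120.92535661]
```

View pics/w1.png

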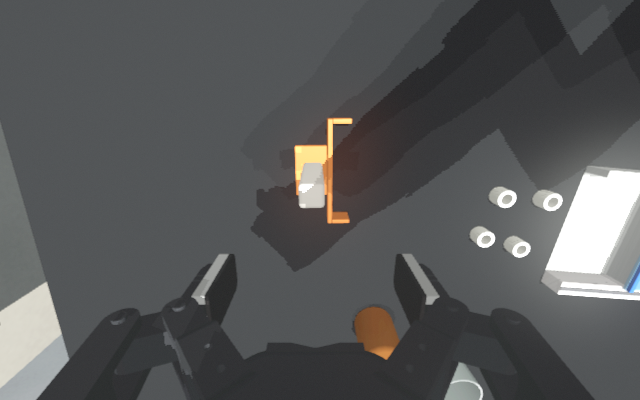

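The wrist view shows the stem top at about (312,196) and the wing tips at (349,219) and (352,121), within 3 px of prediction. I'll grip there and lift 1 mm.

```bash
python3 - <<'E'
from h import *
r.servo_line(np.array([.431,-.324,.089]),speed=.12)
print(r.get_tcp_pos(),r.get_ft_force())
r.grip(0.015,60); print("gap",r.get_finger_gap(),r.get_ft_force(),r.get_time())
r.servo_line(np.array([.431,-.324,.0905]),speed=.03)
print(r.get_tcp_pos(),r.get_ft_force())
cv2.imwrite("pics/s2.png",cv2.resize(grab_frame("side")[220:400,200:440],None,fx=3,fy=3))
E
```

```text
[ 0.43132337 -0.32433651  0.08959759] [-0.43151269 -1.2014613  -0.18108954]
gap 0.025397873980085434 [ 0.61276067 -0.4551478   1.46787861] 5.2917
[ 0.43083545 -0.32380261  0.0903362 ] [ 0.56593284  0.64681997 -2.96688525]
```

View pics/s2.png

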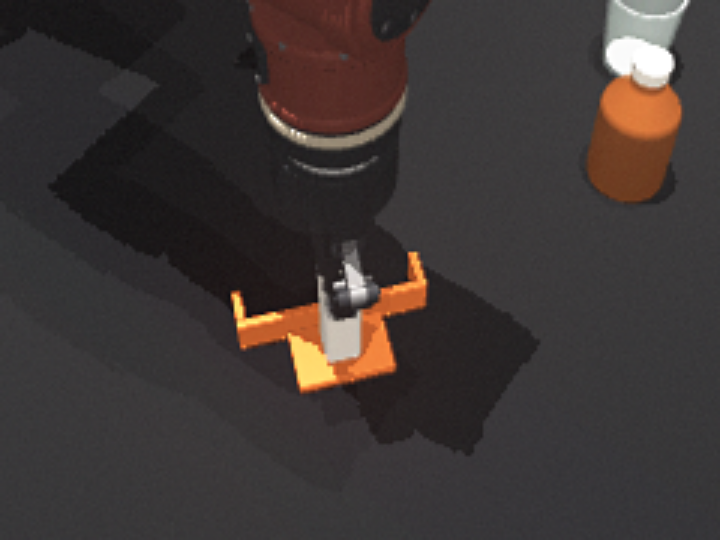

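The scraper is gripped (gap 25.4 mm) and lifted, with Fz at −3 N against its 2.45 N weight. It stands upright, and the bottle and beaker at the upper right are well clear. Now I'll align it to the tray axis, sweep, and pause before the mouth to check.

```bash
python3 - <<'E'
from h import *
r.servo_line(mp(0,-.23,.0905),q(MY,0),speed=.1)
print(r.get_time(),r.get_tcp_pos(),r.get_ft_force())
r.servo_line(mp(0,-.075,.0905),speed=.05)
print(r.get_time(),r.get_tcp_pos(),r.get_ft_force())
p=camera_params("wrist"); cv2.imwrite("pics/w3.png",grab_frame("wrist"))
cv2.imwrite("pics/s3.png",cv2.resize(grab_frame("side")[140:280,220:420],None,fx=4,fy=4))
cv2.imwrite("pics/t3.png",cv2.resize(grab_frame("top")[160:290,200:400],None,fx=4,fy=4))
for P in [mp(-.07,-.025,.03),mp(.07,-.025,.03),mp(-.08,0,.033),mp(.08,0,.033)]: print(proj("wrist",P,p).round(0))
E
```

```text
7.3583 [ 0.48679441 -0.17238002  0.09048572] [-0.39516212 -0.11777474 -3.04924589]
10.6083 [ 0.49000559 -0.0170463   0.09048591] [ 0.37931445  0.18842863 -1.85813545]
[389. 126.]
[375. 298.]
[429. 111.]
[404. 310.]
```

View pics/w3.png

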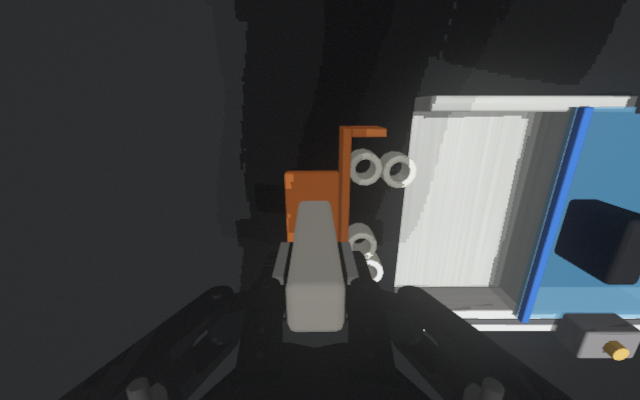

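View pics/s3.png

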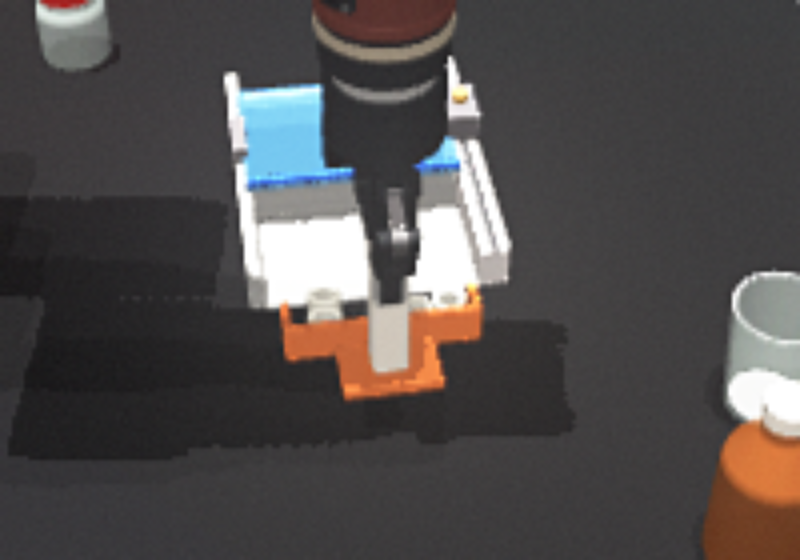

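View pics/t3.png

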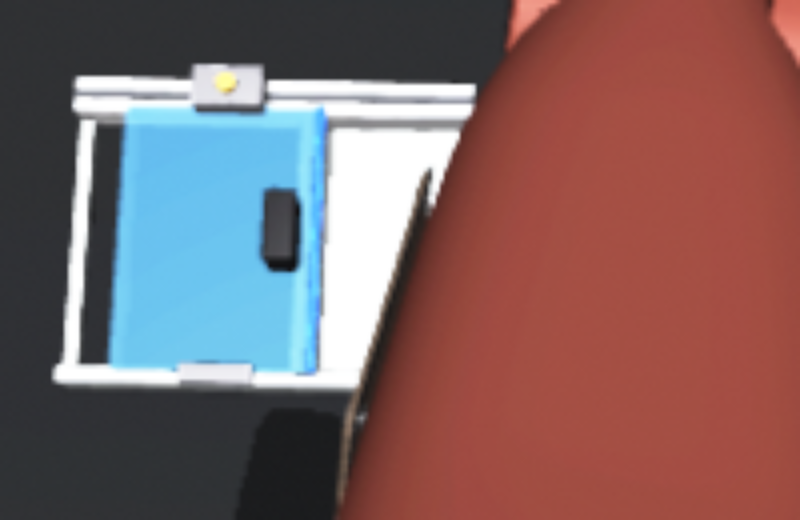

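The rings are gathered within the blade: (365,165), (398,170), (362,240) and (372,268) in the wrist view. The −x wing tip is at (385,131), near prediction. The tray front corner is at about (415,108) against a predicted (429,111), so I'll zoom in and measure properly.

```bash
python3 - <<'E'
import cv2
im=cv2.imread("pics/w3.png"); cv2.imwrite("pics/w3z.png",cv2.resize(im[80:300,270:450],None,fx=4,fy=2.7,interpolation=cv2.INTER_CUBIC)) if 0 else cv2.imwrite("pics/w3z.png",cv2.resize(im[85:235,275:455],None,fx=4,fy=4,interpolation=cv2.INTER_CUBIC))
cv2.imwrite("pics/w3y.png",cv2.resize(im[200:350,340:540],None,fx=4,fy=4,interpolation=cv2.INTER_CUBIC))
E
```

```text
(no output)
```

View pics/w3z.png

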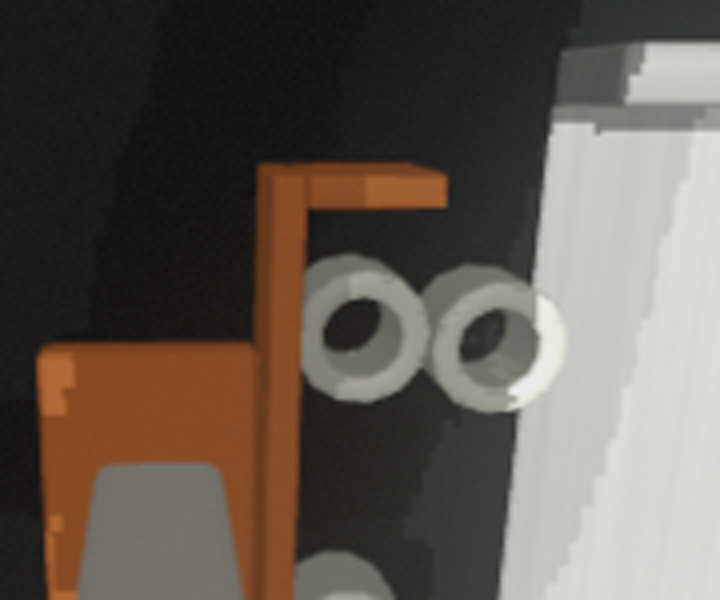

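View pics/w3y.png

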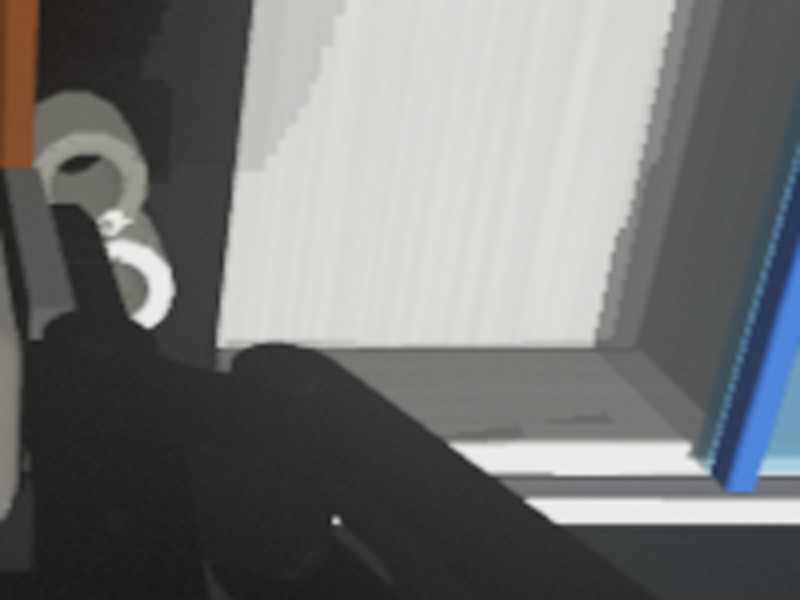

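```bash
python3 - <<'E'
from h import *
p=camera_params("wrist")
c,s=np.cos(MY),np.sin(MY)
def tm(P): d=P[:2]-M; return np.array([c*d[0]+s*d[1],-s*d[0]+c*d[1]])
f=lambda a:(275+(a[0]+.5)/4-.5,85+(a[1]+.5)/4-.5)
g=lambda a:(340+(a[0]+.5)/4-.5,200+(a[1]+.5)/4-.5)
for k,a,z in [("wing out",f((446,178)),.03),("wing in",f((446,207)),.03),("blade front top",f((308,207)),.03),("blade front top far",f((295,595)),.03),
 ("lowwall out",f((560,50)),.033),("lowwall in",f((555,105)),.033),("floor -",f((553,122)),0),("floor mid",f((500,595)),0),("floor +",g((217,345)),0),("floor back +",g((637,347)),0),
 ("cover edge+ top",g((755,490)),.039),("ringA",f((365,336)),.022),("ringB",f((500,338)),.022),("stem top",(315.5,310),.126)]:
  P=onz("wrist",a,z,p); print(k,P.round(4),"mouth",tm(P).round(4))
print(p["T"].round(4), r.get_tcp_pos(), Ro.from_quat(r.get_orientation()).as_matrix().round(3))
E
```

```text
wing out [0.423  0.0327 0.03  ] mouth [-0.068  -0.0267]
wing in [0.4279 0.033  0.03  ] mouth [-0.0631 -0.0263]
blade front top [0.4274 0.0092 0.03  ] mouth [-0.0631 -0.0501]
blade front top far [0.5009 0.0084 0.03  ] mouth [ 0.0104 -0.0494]
lowwall out [0.4029 0.0492 0.033 ] mouth [-0.0884 -0.0106]
lowwall in [0.4114 0.0492 0.033 ] mouth [-0.0799 -0.0104]
floor - [0.4151 0.0603 0.    ] mouth [-0.0764  0.0008]
floor mid [0.5161 0.058  0.    ] mouth [0.0246 0.0005]
floor + [0.5714 0.0568 0.    ] mouth [0.0799 0.0004]
floor back + [0.5739 0.1576 0.    ] mouth [0.0804 0.1012]
cover edge+ top [0.5808 0.1588 0.039 ] mouth [0.0873 0.1026]
ringA [0.4519 0.0214 0.022 ] mouth [-0.0388 -0.0374]
ringB [0.4528 0.0466 0.022 ] mouth [-0.0385 -0.0122]
stem top [ 0.4914 -0.0171  0.126 ] mouth [ 0.0014 -0.0751]
[[ 1.880e-02 -9.478e-01 -3.183e-01  4.081e-01]
 [ 9.998e-01  1.800e-02  5.200e-03 -1.590e-02]
 [ 8.000e-04 -3.184e-01  9.480e-01  2.244e-01]
 [ 0.000e+00  0.000e+00  0.000e+00  1.000e+00]] [ 0.49000305 -0.01702546  0.09050486] [[ 0.02 -0.   -1.  ]
 [ 1.   -0.    0.02]
 [-0.   -1.    0.  ]]
```

The wrist rays put the floor's front edge exactly on y=0 of my mouth frame (x −76 to +80), so the mouth pose holds. The scraper is centred within about 2 mm, leaving around 10 mm of wing clearance each side. I'll push in now.

```bash
python3 - <<'E'
from h import *
r.servo_line(mp(0,-.004,.0905),speed=.05)
r.sleep(.2)
print(r.get_time(),r.get_tcp_pos(),r.get_ft_force(),r.get_finger_gap())
p=camera_params("wrist"); cv2.imwrite("pics/w4.png",grab_frame("wrist"))
cv2.imwrite("pics/s4.png",cv2.resize(grab_frame("side")[140:280,220:420],None,fx=4,fy=4))
E
```

```text
12.525 [0.49140346 0.05387495 0.09048182] [-0.48064079  0.32302734 -2.12810326] 0.025259069794829173
```

View pics/w4.png

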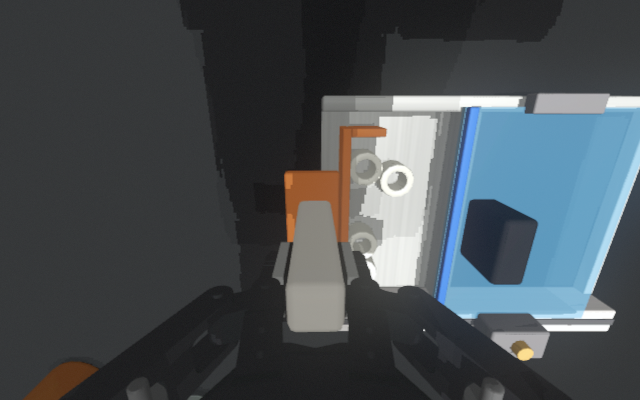

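View pics/s4.png

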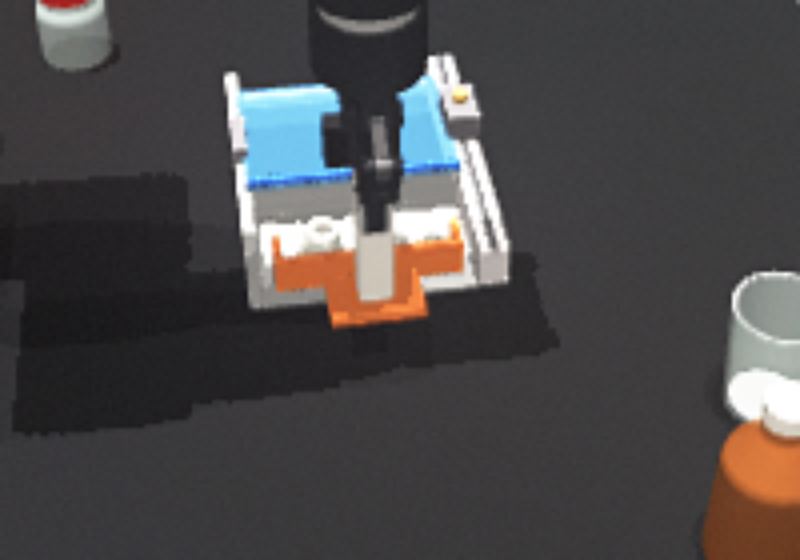

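All four rings are inside the tray: (365,165), (397,180), (362,242) and (370,268), ahead of the blade, with the tray front edge at column 322. Now I'll draw back along the same line, set the scraper down and let go.

```bash
python3 - <<'E'
from h import *
r.servo_line(mp(0,-.21,.0905),speed=.1)
r.servo_line(mp(0,-.21,.0891),speed=.02)
print(r.get_time(),r.get_tcp_pos(),r.get_ft_force())
r.grip(0.085); print(r.get_finger_gap())
r.servo_line(mp(0,-.21,.2),speed=.12)
print(r.get_time(),r.get_tcp_pos(),r.get_ft_force())
p=camera_params("wrist"); cv2.imwrite("pics/w5.png",grab_frame("wrist"))
cv2.imwrite("pics/s5.png",cv2.resize(grab_frame("side")[140:320,220:420],None,fx=3.3,fy=3.3))
for P in [mp(0,-.21,.126),mp(0,.113,.081),mp(-.08,0,0),mp(.08,0,0)]: print(proj("wrist",P,p).round(0))
E
```

```text
15.0833 [ 0.48737013 -0.15178923  0.0891181 ] [ 0.35394545  0.32946045 -2.66349739]
0.08484178889396568
16.7667 [ 0.48688704 -0.15178111  0.19932692] [-0.55559596 -0.11732456  0.42719159]
[315. 215.]
[650. 198.]
[498. 110.]
[472. 236.]
```

View pics/w5.png

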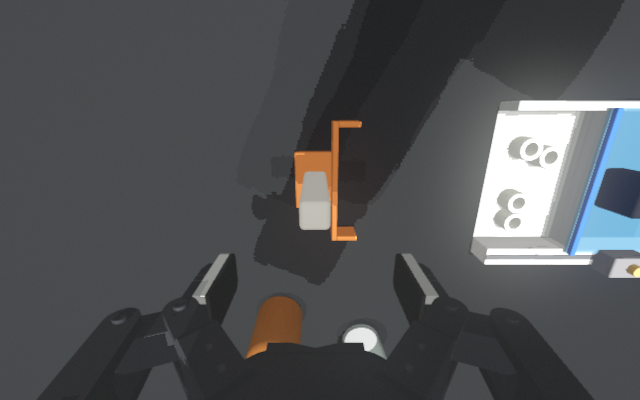

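View pics/s5.png

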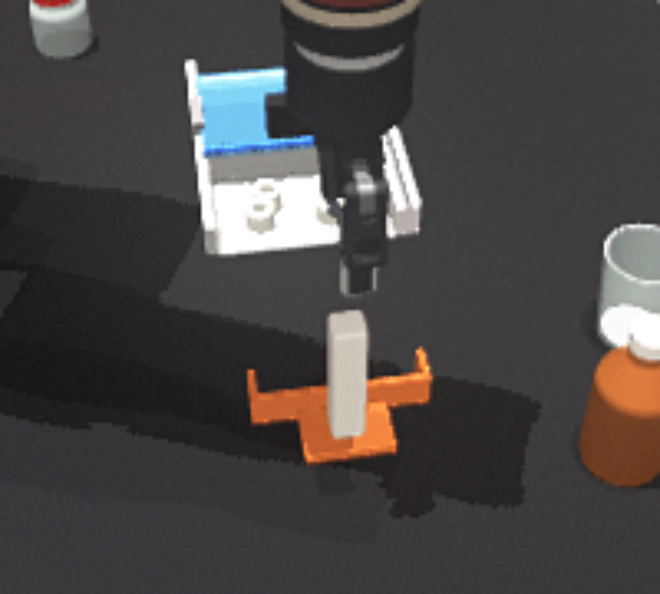

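The scraper stands upright and released, with its stem top at (315,215) as predicted. The rings lie on the tray floor at (532,150), (550,157), (517,202) and (512,222). The cover hasn't moved. Next I'll move over the handle and refine its position.

```bash
python3 - <<'E'
from h import *
r.servo_line(mp(0,.113,.18),speed=.2)
print(r.get_time(),r.get_tcp_pos(),r.get_ft_force())
p=camera_params("wrist"); cv2.imwrite("pics/w6.png",grab_frame("wrist"))
for x,y in [(-.022,.103),(.022,.103),(-.022,.123),(.022,.123)]: print(proj("wrist",mp(x,y,.081),p).round(0))
E
```

```text
18.6333 [0.49379264 0.17030255 0.18004895] [-0.05165044 -0.84800271  0.39719209]
[305. 180.]
[305. 227.]
[328. 180.]
[327. 227.]
```

View pics/w6.png

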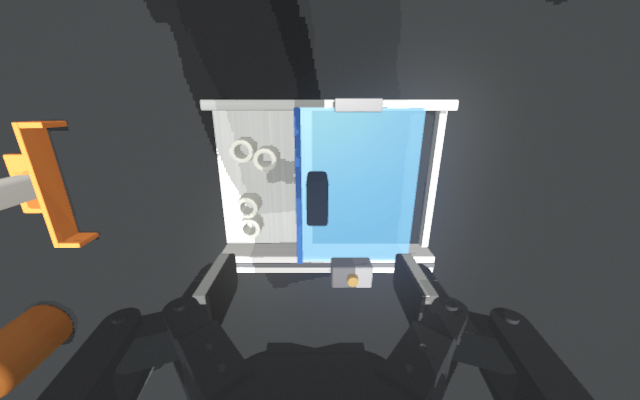

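The handle top is at (307–328, 172–224), within 1 px in y and about 4 px in x of prediction. The 44 mm bar tolerates that. Now I'll lower, grip and start drawing.

```bash
python3 - <<'E'
from h import *
r.servo_line(mp(-.001,.1135,.055),speed=.1)
f0=np.mean([r.get_ft_force() for _ in range(5)],0); print(r.get_time(),r.get_tcp_pos(),f0)
r.grip(0.01,60); print("gap",r.get_finger_gap(),r.get_ft_force(),r.get_time())
for y in (.105,.095,.08,.065,.06,.055):
    r.servo_line(mp(-.001,y,.055),speed=.03)
    t=r.get_time(); F=np.array([r.get_ft_force() for _ in range(5)]); print(y,np.round(t,2),r.get_tcp_pos().round(4),F.mean(0).round(2),F.std(0).round(2),r.get_time()-t)
cv2.imwrite("pics/s7.png",cv2.resize(grab_frame("side")[140:280,220:420],None,fx=4,fy=4))
cv2.imwrite("pics/w7.png",grab_frame("wrist"))
E
```

```text
20.0833 [0.4932573  0.17160723 0.05555756] [ 0.46633987 -0.82839914  0.60018241]
gap 0.019078384066723336 [-1.06609126  0.13624211  4.17692066] 20.6917
0.105 21.12 [0.4927 0.1628 0.0552] [-2.07  0.28  5.68] [0. 0. 0.] 0.0
0.095 21.61 [0.4924 0.1529 0.0552] [-2.06  0.37  6.12] [0. 0. 0.] 0.0
0.08 22.26 [0.4921 0.1381 0.0552] [-1.79  2.28  6.13] [0. 0. 0.] 0.0
0.065 22.91 [0.4918 0.123  0.0552] [-2.35  2.08  6.68] [0. 0. 0.] 0.0
0.06 23.22 [0.4917 0.1175 0.0552] [-2.76 -1.92  5.88] [0. 0. 0.] 0.0
0.055 23.54 [0.4915 0.1124 0.0552] [-0.97 -1.88  6.1 ] [0. 0. 0.] 0.0
```

View pics/s7.png

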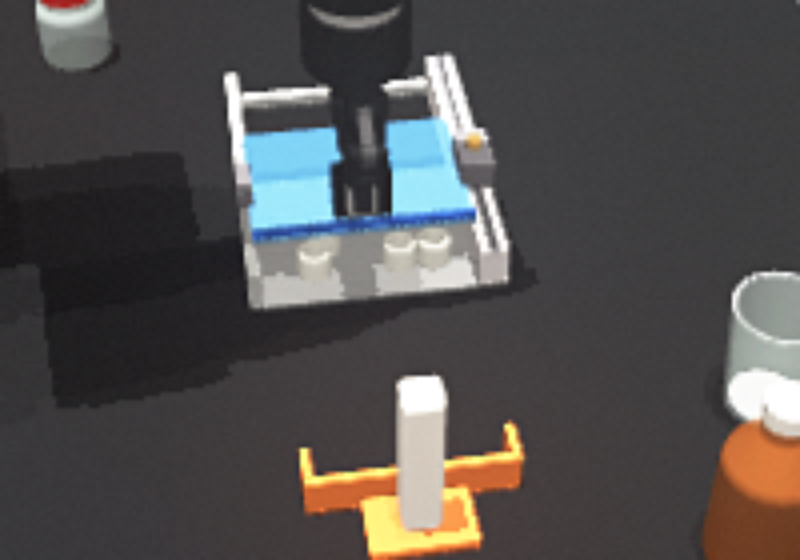

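View pics/w7.png

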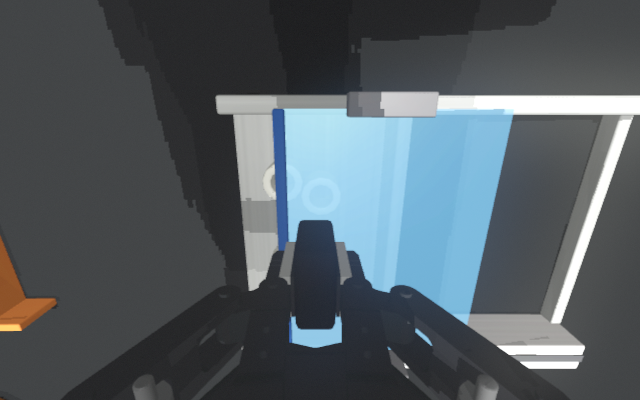

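The cover moves with the handle: its edge is about half out in the side view at (250–475, 215–235), and the rings are visible under it. The force readings are noisy, so I'll use small steps with time-averaged force.

```bash
cat >> h.py <<'E'
def avg(n=6,dt=.01):
    F=[]
    for _ in range(n): r.sleep(dt); F.append(r.get_ft_force())
    F=np.array(F); return F.mean(0),F.std(0)
E
python3 - <<'E'
from h import *
for i in range(12):
    y=.055-.001*(i+1)
    r.servo_line(mp(-.001,y,.055),speed=.02)
    F,s=avg(); print(round(y,4),round(r.get_time(),2),r.get_tcp_pos()[1].round(4),F.round(2),s.round(2))
    if F[1]>6: break
E
```

```text
0.054 23.94 0.1119 [-2.05  0.82  6.08] [0.52 0.43 0.57]
0.053 24.24 0.1111 [-1.57  1.76  6.13] [0.49 0.27 0.27]
0.052 24.54 0.1101 [-2.24  0.92  6.01] [0.6  0.17 0.47]
0.051 24.84 0.1093 [-1.73  2.52  5.74] [0.25 0.55 0.24]
0.05 25.14 0.1082 [-1.86  1.99  6.03] [0.31 0.43 0.64]
0.049 25.44 0.1071 [-1.92  1.53  5.93] [0.33 0.46 0.77]
0.048 25.74 0.106 [-1.83  0.89  6.03] [0.67 0.36 0.52]
0.047 26.04 0.1052 [-2.01  2.15  6.09] [0.44 0.46 0.3 ]
0.046 26.34 0.1041 [-2.03  1.68  5.83] [0.46 0.63 0.48]
0.045 26.64 0.103 [-1.62  0.81  6.33] [0.5  0.34 0.82]
0.044 26.94 0.1022 [-1.99  2.65  6.06] [0.61 0.43 0.37]
0.043 27.24 0.1012 [-2.12  1.6   5.91] [0.24 0.45 0.38]
```

The free-running drag is steady at about 1.6 N (+y). I'll continue until it dips, then rises.

```bash
python3 - <<'E'
from h import *
y=.043; dip=False
for i in range(45):
    y-=.001
    r.servo_line(mp(-.001,y,.055),speed=.02)
    F,s=avg(); print(round(y,4),round(r.get_time(),2),r.get_tcp_pos()[1].round(4),F.round(2),s[1].round(2))
    if F[1]<-.6: dip=True; print("DIP")
    if F[1]>4.5 or (dip and F[1]>1): break
E
```

```text
0.042 27.54 0.1001 [-1.83  1.59  6.3 ] 0.35
0.041 27.84 0.0992 [-1.94  2.63  6.03] 0.36
0.04 28.14 0.0982 [-1.47  2.12  6.05] 0.34
0.039 28.44 0.0971 [-1.9   1.43  6.03] 0.4
0.038 28.74 0.096 [-1.83  0.75  6.3 ] 0.18
0.037 29.04 0.0952 [-1.95  2.04  5.92] 0.33
0.036 29.34 0.0941 [-1.49  1.92  6.19] 0.48
0.035 29.64 0.093 [-2.16  1.28  6.18] 0.56
0.034 29.94 0.0922 [-2.22  2.31  5.71] 0.44
0.033 30.24 0.0911 [-1.54  2.13  6.41] 0.75
0.032 30.54 0.0901 [-1.67  1.43  6.32] 0.48
0.031 30.84 0.0892 [-2.2   2.22  6.1 ] 0.46
0.03 31.14 0.0881 [-1.97  1.97  6.13] 0.47
0.029 31.44 0.0871 [-1.8   1.21  6.02] 0.33
0.028 31.74 0.086 [-1.83  0.97  6.06] 0.35
0.027 32.04 0.0852 [-2.18  2.05  5.96] 0.43
0.026 32.34 0.0841 [-1.8   1.73  6.11] 0.3
0.025 32.64 0.083 [-2.12  1.34  6.26] 0.55
0.024 32.94 0.0822 [-1.72  2.38  6.38] 0.37
0.023 33.24 0.0811 [-2.02  1.65  6.33] 0.29
0.022 33.54 0.08 [-1.75  0.49  6.24] 0.77
0.021 33.84 0.0787 [-2.64 -0.91  6.52] 0.52
DIP
0.02 34.14 0.0777 [-2.22 -0.95  6.16] 0.28
DIP
0.019 34.44 0.0765 [-2.31 -2.11  6.57] 0.37
DIP
0.018 34.74 0.0753 [-2.24 -2.92  6.28] 0.25
DIP
0.017 35.04 0.0744 [-2.24 -2.48  6.4 ] 0.56
DIP
0.016 35.34 0.0737 [-2.24 -0.99  5.79] 0.29
DIP
0.015 35.64 0.0728 [-2.27 -0.46  6.28] 0.71
0.014 35.94 0.0719 [-2.27 -0.05  5.98] 0.52
0.013 36.24 0.0709 [-2.02  0.66  6.2 ] 0.69
0.012 36.54 0.0702 [-2.39  2.78  5.85] 0.42
```

The dip is clear: −2.9 N at y=0.018, recovering after 0.016 and resisting again by 0.012. I'll take one more step to confirm the far flank, then return to the seat.

```bash
python3 - <<'E'
from h import *
for y in (.011,.0125,.0135):
    r.servo_line(mp(-.001,y,.055),speed=.02)
    F,s=avg(); print(round(y,4),round(r.get_time(),2),r.get_tcp_pos()[1].round(4),F.round(2),s[1].round(2))
    if F[1]<-8:break
cv2.imwrite("pics/s8.png",cv2.resize(grab_frame("side")[140:280,220:420],None,fx=4,fy=4,interpolation=cv2.INTER_CUBIC))
cv2.imwrite("pics/w8.png",grab_frame("wrist"))
cv2.imwrite("pics/t8.png",cv2.resize(grab_frame("top")[160:310,200:500],None,fx=2.6,fy=2.6,interpolation=cv2.INTER_CUBIC))
E
```

```text
0.011 36.84 0.0698 [-1.9   5.76  5.93] 0.3
0.0125 37.14 0.0707 [-1.93  2.    6.31] 0.59
0.0135 37.44 0.0714 [-2.16  0.18  5.64] 0.73
```

View pics/s8.png

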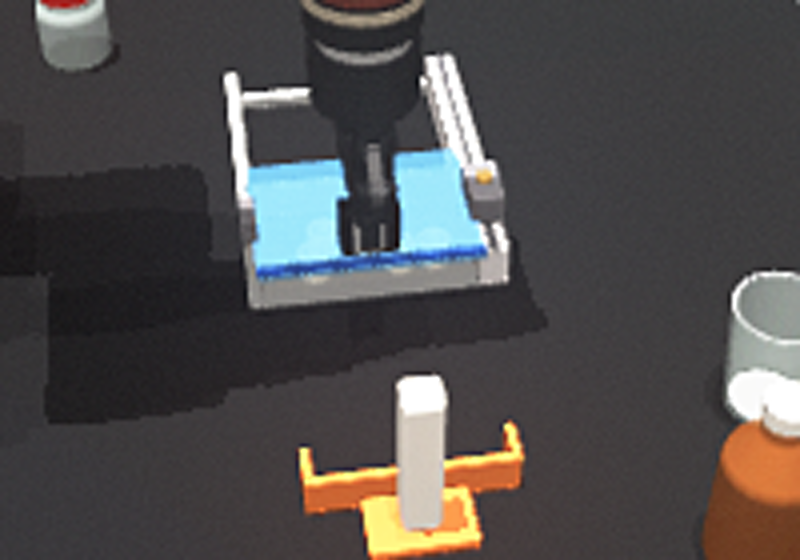

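View pics/t8.png

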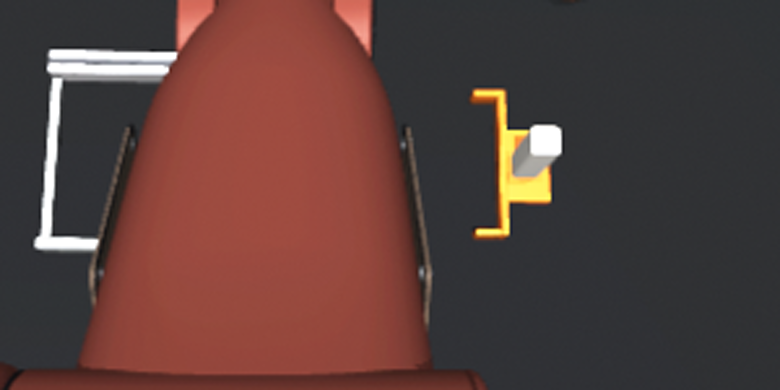

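View pics/w8.png

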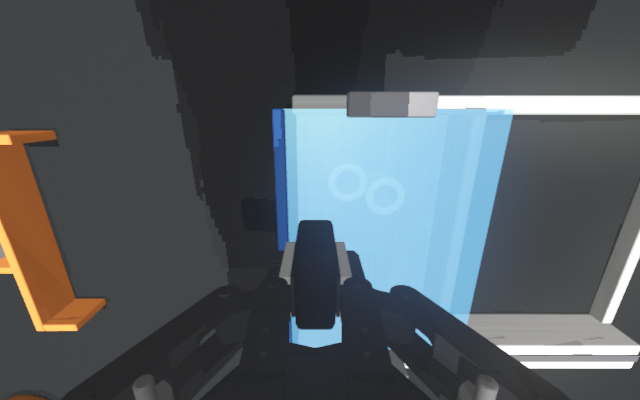

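The side view shows the cover drawn forward over the rings, with the scraper upright in front. The brass cap at (484,176) sits lower on its shoe than it did at (473,140) earlier. Force is near zero here, inside the notch play, after 5.8 N of resistance on the far flank. I'll do a last steadiness check and hand in.

```bash
python3 - <<'E'
from h import *
a=r.get_tcp_pos(); r.sleep(.3); F,s=avg(); b=r.get_tcp_pos()
print((b-a)*1000,F.round(2),"gap",r.get_finger_gap(),np.abs(r.get_joint_velocities()).max(),r.get_time())
r.close_job(); print(r.get_time())
E
```

```text
[ 0.0315588  -0.0245191   0.02515757] [-2.46  0.18  6.39] gap 0.019549771876316294 0.0012104477299429354 37.9417
the job is handed in; nothing more can be done
the job is handed in; nothing more can be done
```

I swept all four rings into the tray, stood the scraper back on the bench, and drew the cover until the ball dropped into its notch. I handed the job in at 37.9 s, still holding the handle; it reports no verdict.

**Rings and scraper:** Pictures showed all four rings on the tray floor after the sweep. The scraper stands upright and released, about 210 mm before the mouth. The bottle, beaker and jar were never near the gripper.

**Notch:** The drag along the slide ran at about 1.6 N, dipped to −2.9 N as the ball dropped in, then rose to 5.8 N on the far side. I backed off 2.5 mm into the play.

**Last check:** The slide force was 0.2 N, the arm moved less than 0.05 mm over 0.36 s, and the handle was gripped at a 19.5 mm gap.

Four things were weaker or disagreed:
- **Tray wall ends:** Seen from the wrist, the −x wall's front end looked about 10 mm nearer than the floor edge did. I swept deep enough to be safe either way.
- **Brass cap:** The camera only hints that it sank, so the evidence that the ball is seated is the force pattern.
- **Steady wrist load:** About 6 N upward and 2 N sideways stayed on the wrist while gripping the handle.
- **Final ring view:** In the last wrist picture only two rings show under the cover. The other two were hidden by the gripper.

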